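Turn the gouge carousel and pack the red gouge in a carton

ROBOT

A 6-joint arm with a two-finger parallel gripper is mounted at the origin on the work surface. World frame = base frame: x ahead of the robot, y to its left, z up, the work surface at z = 0. Lengths are in m, angles in rad, forces in N, time in s.
With the tool pointing down it reaches from about 0.35 to 0.775 m from the base axis. Payload 7.3 kg.
Tool frame: the origin (TCP) lies at the very end of the fingers, on their centre line; the grasp point (between the pads) lies 19 mm behind it; x points along the fingers, y is the direction in which the jaws open and shut, and the axes are right-handed (so a half turn about x gives the same grasp; the last joint's range is limited). The gripper opens to 92 mm and grips with 3 to 60 N. Pads are 19 mm wide; open, the fingers measure 130 mm over their backs; the gripper's body (75 mm by 190 mm) begins 47 mm behind the grasp point.
Start: joints at [-1.475, 0.342, 1.524, -0, 1.275, -0.146], TCP at [0.126, -0.51, 0.227] pointing down, gripper open.
Joint ranges: [-2.53, 2.53], [-0.77, 2.02], [0.04, 2.7], [-1, 4.14], [0.28, 2.66], [-3.11, 3.11]. Speed limits (rad/s): [2.57, 2.57, 3.14, 3.14, 3.14, 3.14].

INTERFACE

Orientations are given as [roll, pitch, yaw] about the fixed x, y, z axes, in that order (R = Rz(yaw) Ry(pitch) Rx(roll)).
In Python, from cell import robot gives the robot as it stands.
- The arm moves only by the tool play_rows, never from a script. Its argument "moves" is a list that holds one entry, the list of rows, each a list of 5 numbers: the shift along the tool's x, y, z in m, then the turn about the tool's x in degrees, then the opening, from -1 (shut) to 1 (fully open), so that 0 is half open. A call has exactly 10 rows; each row shifts and turns the pose as measured when the row begins, along the tool's axes as they then stand; what a row does not reach is not made up. A row lasts 1/10 s, in which the tool goes at most 50 mm and 8.59 degrees, less where a joint would pass 70% of its speed; a pose out of reach is approached as far as the arm can. A call with a gripper value outside its range is refused whole. The fingers move at their own pace and stop on an object; "grip_force" is the grip in N (left out, the last holds). Time passes only in rows, so rows that do not move let the fingers close, or fill a call up. It gives the time, the measured TCP pose, the force and the opening at its end, in the units of the state.
- robot.observe(): the state, without advancing time (a new reading comes with each control period).
- robot.read_camera(name): name is "side" or "top" or "wrist"; returns the picture (420x560x3 uint8, red, green, blue); there is no depth.
- robot.get_calibration(name): a dict with "mtx" (3x3 intrinsics, pixels), "view" (4x4, takes a point from world to camera coordinates). Camera axes: x right, y up, looking along -z (the intrinsics and any distortion apply to the point x, -y, -z); pixel columns grow to the right and rows downward; lengths in m; the calibration is good to about 2 mm. A picture is of the moment at which its call begins: read the wrist's pose just before it. get_calibration takes no time and is no camera call; for the wrist camera it gives the pose at the moment of the call.
- robot.hand_in(): hands the job in, once; it reports no verdict.
Trained networks look in the newest picture that a camera, given by its name, has taken for a name from the list of things; names that differ only in an ending like _2 or _b are one class to them, and where a whole thing is asked for, a point or a joint stands for the part that bears it (a point fixed in the world has none). Each returns a list of dicts, best first, with "score" (0 to 1); they miss things now and then, are a little off and sometimes report something else, mostly with a low value. They report only what shows in the picture. A call takes as long as a camera call.
- robot.spot_in(camera, label): "point" ([column, row] in pixels, amid what is visible of it).
The state is a dict: "time": time; "qpos": joint angles; "qvel": joint speeds; "joint_efforts": joint torques, N m; "tool_pos": TCP position; "tool_rot": TCP orientation; "contact_force": force on the tool from outside, world axes, zero at the start; "torque": the same for the moment, N m; "opening": finger opening in m.
Only numpy, scipy, OpenCV 4.12 (cv2) and the standard library are available. Lean on these libraries where they do the work, as an engineer would, in place of code of your own. Each camera call takes 0.05 s, during which the arm holds its last target.

TASK

Stand the three lowered flaps of the carton upright so that it makes an open box, and turn the carousel (it has a knob on top) until the gouge with the red band lies in the guard's opening; then take that gouge out and lay it flat and lengthways inside the box, without dropping it. Leave the other gouges in the carousel, do not knock the mallet, stone or pencil tin about, and let go of everything at the end.

Things in the scene. Friction and masses are not known exactly. Their poses are not given: they have to be found in the camera images.
- guard: Fixed stand and clear roof of the carousel. Origin on the carousel's axis at the bench surface, z up. Roof 320 mm across, top 66 mm above the bench, on four posts, covers all but a wedge facing -x of this frame, roughly to the robot: the opening, free over |y| < 35 mm + 0.36 |x| for x < -32 mm (73 mm either side at a handle). Only a gouge there can be picked.
- carousel: Round wooden tray under the roof, 296 mm across, turning on the guard's axis; floor 20, rim 38, dividers 50 mm above the bench. Six equal compartments, a gouge in each, about radial, blade to the hub, handle centre some 108 mm from the axis. No end stops; friction about 0.08 N m; stays where left. Origin on the axis at the bench surface.
- knob (a point): Centre of the round black fluted knob on the carousel's axis, 98 mm above the bench: 42 mm diameter, 40 mm high (78 to 118 mm above the bench), 12 mm clear of the roof under it. Turns the carousel one to one, either way.
- gouge_red: Palm gouge with a red band, loose, the wanted one. Square wooden handle 55 long x 26 wide x 28 high, rounded edges; brass ferrule and thin steel blade (12 wide) go on along +x: it runs from x = -27.5 to +64.5 mm. About 60 g. Origin: centre of the handle's underside; x to the blade tip, z up. Starts in the carousel under the roof, 97 to 180 degrees round from the opening.
- gouge_white: Palm gouge with a white band, same shape as gouge_red. A bystander: stays in the carousel.
- gouge_yellow: Palm gouge with a yellow band, same shape as gouge_red. A bystander: stays in the carousel.
- gouge_green: Palm gouge with a green band, same shape as gouge_red. A bystander: stays in the carousel.
- gouge_blue: Palm gouge with a blue band, same shape as gouge_red. A bystander: stays in the carousel.
- gouge_black: Palm gouge with a black band, same shape as gouge_red. A bystander: stays in the carousel.
- carton: Cardboard blank fixed on the bench: base 110 (x) x 150 (y) x 6 mm its back wall (x = +55 mm) already up and fixed; three flaps hinged on edges x = -55, y = +75, y = -75 mm, 6 mm above the bench. Flaps: 45 mm from hinge to free edge, 4 mm thick; raised, all sides top out 51 mm above the bench and enclose 110 x 150 mm, outer faces 4 mm outside the hinge lines. Origin: centre of the base's underside, z up.
- side_front (a joint): Angle of the carton's front flap (at x = -55, 150 mm wide): 0 flat outwards, 1.57 upright at its stop. Stiff crease (0.02 N m), stays where left. Starts half risen, 0.5 to 0.9, free edge 28 to 41 mm above the bench; push it up from outside in an arc, rising with its free edge (a level push on a low flap jams).
- side_left (a joint): Angle of the carton's left flap (at y = +75, 110 mm wide): 0 flat outwards, 1.57 upright at its stop. Stiff crease (0.02 N m), stays where left. Starts half risen, 0.5 to 0.9, free edge 28 to 41 mm above the bench; push it up from outside in an arc, rising with its free edge (a level push on a low flap jams).
- side_right (a joint): Angle of the carton's right flap (at y = -75, 110 mm wide): 0 flat outwards, 1.57 upright at its stop. Stiff crease (0.02 N m), stays where left. Starts half risen, 0.5 to 0.9, free edge 28 to 41 mm above the bench; push it up from outside in an arc, rising with its free edge (a level push on a low flap jams).
- mallet: Loose carver's mallet, wooden round head 72 mm across, lying at the back. Bystander. Origin on the bench under the handle's front end.
- stone: Loose sharpening stone in a wooden holder, 210 x 75 x 34 mm, left of the carton. Bystander. Origin: centre of its underside.
- pencil_tin: Loose blue tin of pencils, 76 mm across, 90 mm high (pencils to 160). Bystander. Origin: centre of its underside.

How it is judged:
On the way:
1. the red gouge, still lying in the carousel, has been turned into the guard's opening (x of gouge_red in the frame of guard between -0.14 and -0.07 m and y of gouge_red in the frame of guard between -0.045 and 0.045 m and height (world z) of gouge_red below 0.035 m), for 0.2 s.
At the end, for the whole second after the job is handed in: All three flaps at 1.35 rad or more; red gouge at rest on the carton's floor (origin within 50 mm in x, 70 mm in y of the centre, below 37 mm), any side down, level within 0.2 rad, within 0.4 rad of the carton's y axis either way; the other five gouges lie in the carousel (value of joint each of side_front, side_left, side_right above 1.35 rad and x of gouge_red in the frame of carton between -0.05 and 0.05 m and y of gouge_red in the frame of carton between -0.07 and 0.07 m and height (world z) of gouge_red below 0.037 m and angle between gouge_red's own x axis and vertical between 1.37 and 1.77 rad and angle between the x axis of gouge_red and the y axis of carton, either way round below 0.4 rad and linear speed of gouge_red below 0.02 m/s and horizontal distance between each of gouge_white, gouge_yellow, gouge_green, gouge_blue, gouge_black and guard below 0.145 m and height (world z) of each of gouge_white, gouge_yellow, gouge_green, gouge_blue, gouge_black below 0.04 m); the robot touches nothing.
It fails at once if the red gouge is dropped (falls freely faster than 0.65 m/s, i.e. over 20 mm) or thrown (contact force between gouge_red and anything else below 0.05 N and linear speed of gouge_red above 0.65 m/s).
It fails at once if another gouge is lifted out of the carousel (height (world z) of any of gouge_white, gouge_yellow, gouge_green, gouge_blue, gouge_black above 0.08 m).
It fails at once if a bystander on the bench is shifted by more than 40 mm (distance of any of mallet, stone, pencil_tin from where it was at the start of the episode above 0.04 m).
It also fails if it takes over 72 s, if anything falls off the work surface, if the arm or the gripper's body presses on something with over 40 N, if the wrist force passes 120 N, or if a joint passes its speed limit or range.

## Working session

There is one attempt and no reset: what is moved stays moved. The work goes in short steps, Python scripts to look and compute and a tool call to move; the robot and the scene stay as the last step left them, time stands still between calls to the robot, and variables do not carry over. Pictures are saved under pics/ and viewed, and the job is handed in when it is done.

Besides the shell and the picture viewer there is one more tool, called after "Emit:" as name(argument=value, ...) on one line, values as JSON. play_rows: Moves the arm, as the interface text tells. Its arguments: {"type":"object","properties":{"moves":{"type":"array"},"grip_force":{"type":"number"}},"required":["moves"]}

```bash
ls; mkdir -p pics
python3 - <<'E'
from cell import robot
import cv2,numpy as np
print(robot.observe())
for c in ["side","top","wrist"]:
    im=robot.read_camera(c); cv2.imwrite(f"pics/{c}0.png",im[:,:,::-1])
    k=robot.get_calibration(c); print(c,np.round(k["mtx"],1).tolist(),np.round(k["view"],4).tolist(), [x for x in k if x not in("mtx","view")])
E
```

```text
pics
{'time': 0.0, 'qpos': array([-1.47494680e+00,  3.42690686e-01,  1.52503880e+00, -1.69361558e-05,
        1.27541604e+00, -1.45982471e-01]), 'qvel': array([ 0.00088752, -0.00130655, -0.00057047, -0.00035958,  0.00142363,
       -0.00028604]), 'joint_efforts': array([ 2.65236355e-03, -4.31233764e+01, -2.44222873e+01,  7.19693466e-02,
        5.60268725e-02, -1.19150254e-04]), 'tool_pos': array([ 0.12571237, -0.50928998,  0.226054  ]), 'tool_rot': array([-1.70635009,  1.56924337,  1.67707951]), 'contact_force': array([ 0.53478407, -0.54843235, -0.67846577]), 'torque': array([-0.04331873, -0.00391267, -0.02087144]), 'opening': 0.0917832384299024}
side [[482.0, 0.0, 283.8], [0.0, 482.0, 204.9], [0.0, 0.0, 1.0]] [[0.9688, -0.2468, 0.0237, -0.5832], [0.1135, 0.5264, 0.8426, -0.1102], [-0.2204, -0.8136, 0.538, -1.4328], [0.0, 0.0, 0.0, 1.0]] []
top [[398.4, 0.0, 276.8], [0.0, 398.4, 206.8], [0.0, 0.0, 1.0]] [[-0.03, -0.9995, -0.002, 0.0067], [0.9898, -0.03, 0.139, -0.5826], [-0.139, 0.0022, 0.9903, -1.0253], [0.0, 0.0, 0.0, 1.0]] []
wrist [[335.4, 0.0, 283.3], [0.0, 335.4, 206.1], [0.0, 0.0, 1.0]] [[0.2403, -0.9707, -0.0015, -0.524], [0.9322, 0.2312, -0.2786, 0.0349], [0.2707, 0.0656, 0.9604, -0.3901], [0.0, 0.0, 0.0, 1.0]] []
```

View pics/top0.png

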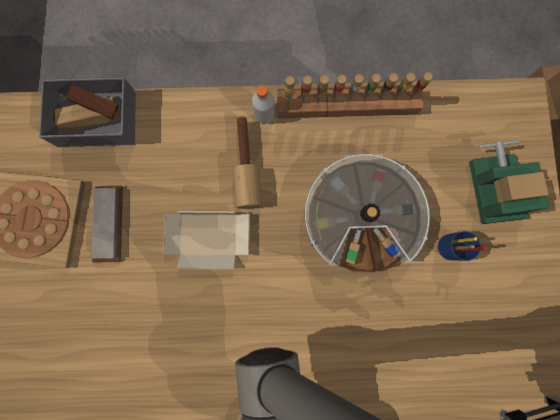

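View pics/side0.png

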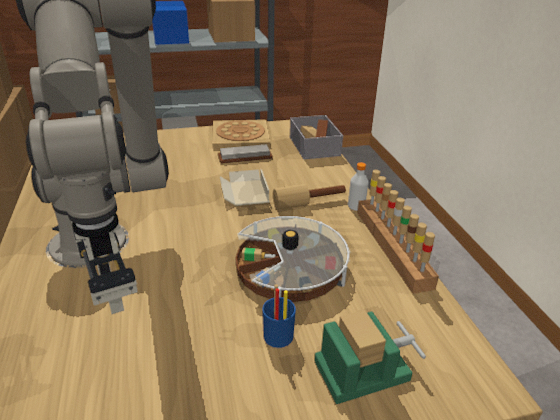

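View pics/wrist0.png

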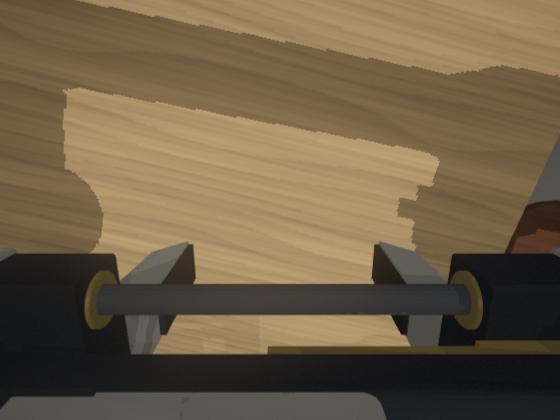

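```bash
cat > h.py <<'E'
from cell import robot
import cv2,numpy as np
from scipy.spatial.transform import Rotation as Ro
def R(): 
    o=robot.observe(); return o,Ro.from_euler('xyz',o['tool_rot']).as_matrix()
def w(cam,px,z,k=None):
    k=k or robot.get_calibration(cam)
    d=np.linalg.inv(k['mtx'])@[px[0],px[1],1.]
    d=np.array([d[0],-d[1],-d[2]]); V=k['view']; r=V[:3,:3].T
    c=-r@V[:3,3]; d=r@d
    return c+d*(z-c[2])/d[2]
def pj(cam,p,k=None):
    k=k or robot.get_calibration(cam)
    q=k['view'][:3,:3]@p+k['view'][:3,3]; q=k['mtx']@[q[0],-q[1],-q[2]]; return q[:2]/q[2]
def snap(cam,name,crop=None,s=1):
    im=robot.read_camera(cam)[:,:,::-1]
    if crop: x0,y0,x1,y1=crop; im=im[y0:y1,x0:x1]
    cv2.imwrite(f"pics/{name}.png",cv2.resize(im,None,fx=s,fy=s,interpolation=cv2.INTER_CUBIC))
def st():
    o,r=R(); print("t",round(o['time'],2),"pos",np.round(o['tool_pos'],4),"F",np.round(o['contact_force'],1),"open",round(o['opening'],4)); print("toolx",np.round(r[:,0],3),"tooly",np.round(r[:,1],3),"yaw_y",np.degrees(np.arctan2(r[1,1],r[0,1])).round(1),"q",np.round(o['qpos'],2))
E
python3 - <<'E'
from h import *
st()
for l,z in [("knob",.098),("carousel",.03),("guard",.066),("gouge_red",.048),("gouge_green",.048),("gouge_blue",.048),("carton",.006),("side_front",.02),("side_left",.02),("side_right",.02),("mallet",.03),("stone",.034),("pencil_tin",.09)]:
    r=robot.spot_in("top",l)[:2]
    print(l,[(np.round(a['score'],2),np.round(a['point'],1).tolist(),w("top",a['point'],z).round(4).tolist()) for a in r])
im=cv2.imread("pics/top0.png")
cv2.imwrite("pics/t_carton.png",cv2.resize(im[195:285,150:270],None,fx=6,fy=6,interpolation=cv2.INTER_CUBIC))
cv2.imwrite("pics/t_car.png",cv2.resize(im[145:285,295:445],None,fx=4.2,fy=4.2,interpolation=cv2.INTER_CUBIC))
im=cv2.imread("pics/side0.png")
cv2.imwrite("pics/s_carton.png",cv2.resize(im[150:230,200:300],None,fx=7,fy=7,interpolation=cv2.INTER_CUBIC))
E
```

```text
t 0.15 pos [ 0.1257 -0.5094  0.2262] F [-0.5 -0.4  0. ] open 0.0919
toolx [-0.     0.001 -1.   ] tooly [ 0.239 -0.971 -0.001] yaw_y -76.1 q [-1.48  0.34  1.52  0.    1.28 -0.15]
knob [(np.float64(0.69), [368.3, 251.0], [0.4565, -0.2353, 0.098])]
carousel [(np.float64(0.84), [368.1, 245.6], [0.4723, -0.2511, 0.03]), (np.float64(0.75), [107.5, 228.6], [0.5387, 0.4451, 0.03])]
guard [(np.float64(0.81), [362.5, 203.4], [0.5812, -0.2351, 0.066])]
gouge_red []
gouge_green [(np.float64(0.72), [354.8, 250.5], [0.4599, -0.2115, 0.048])]
gouge_blue [(np.float64(0.77), [385.9, 245.8], [0.4697, -0.2936, 0.048]), (np.float64(0.2), [352.7, 251.2], [0.4583, -0.2059, 0.048])]
carton [(np.float64(0.94), [206.2, 239.6], [0.5028, 0.1845, 0.006])]
side_front [(np.float64(0.95), [208.9, 261.9], [0.4421, 0.1751, 0.02])]
side_left [(np.float64(0.82), [172.2, 232.0], [0.5252, 0.2739, 0.02])]
side_right [(np.float64(0.77), [243.7, 236.0], [0.5086, 0.0807, 0.02]), (np.float64(0.18), [207.1, 260.4], [0.4462, 0.1799, 0.02])]
mallet [(np.float64(0.79), [243.6, 174.4], [0.6762, 0.077, 0.03])]
stone [(np.float64(0.84), [107.4, 226.4], [0.5443, 0.4438, 0.034])]
pencil_tin [(np.float64(0.97), [458.3, 246.8], [0.4603, -0.4638, 0.09])]
```

View pics/t_carton.png

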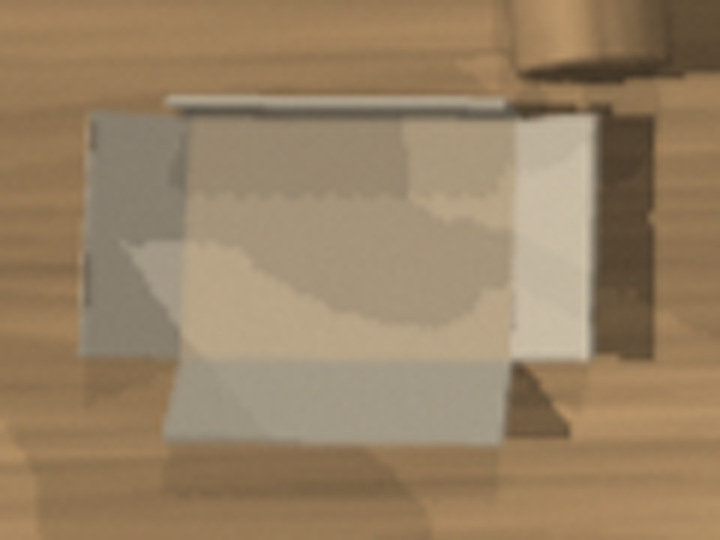

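View pics/t_car.png

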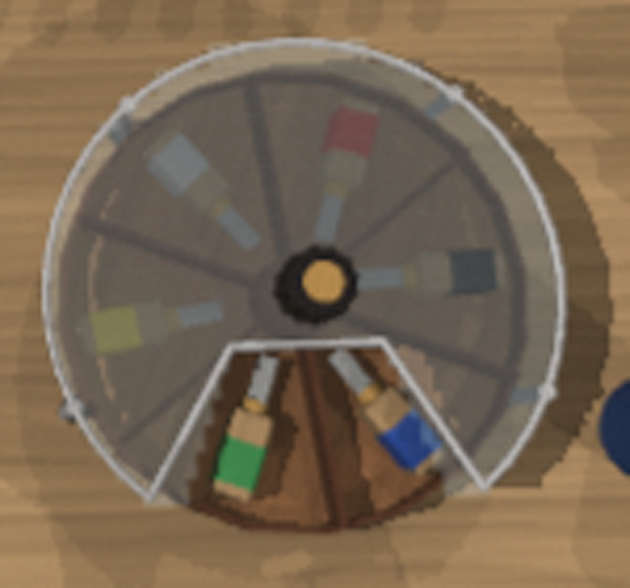

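View pics/s_carton.png

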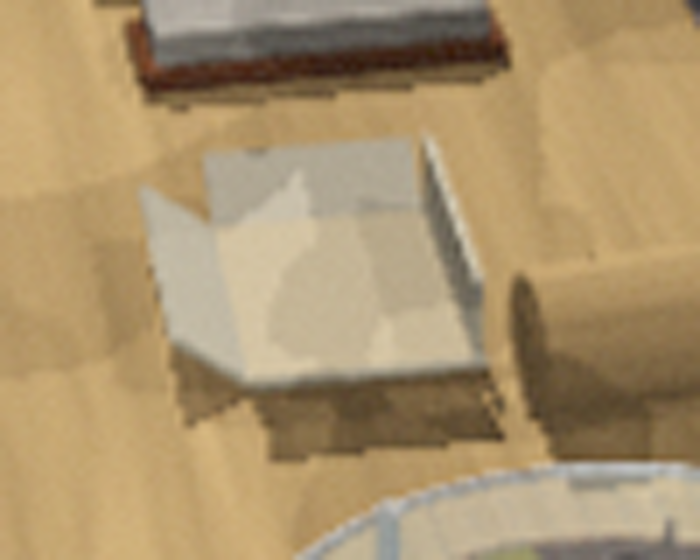

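Run:
```python
from h import *
from scipy.optimize import least_squares
def fit(loc,pix,z):
    W=np.array([w("top",p,z)[:2] for p in pix]); L=np.array(loc)
    f=lambda v:(L@np.array([[np.cos(v[2]),-np.sin(v[2])],[np.sin(v[2]),np.cos(v[2])]]).T+v[:2]-W).ravel()
    s=least_squares(f,[W[:,0].mean(),W[:,1].mean(),0]); print(s.x.round(4),np.degrees(s.x[2]).round(1),(f(s.x).reshape(-1,2)*1e3).round(1).tolist()); return s.x
c=lambda x,y:(x/4.2+295,y/4.2+145)
g=fit([(-.032,.0465),(-.032,-.0465),(-.1365,.0841),(-.1365,-.0841)],[c(230,345),c(385,342),c(150,498),c(485,487)],.066)
print("circle pts",[np.round(w("top",c(*p),.066)[:2],4).tolist() for p in [(43,290),(565,290),(300,38)]])
print("knob top",w("top",c(323,281),.118).round(4))
print("gouges",{n:w("top",c(*p),.046).round(4)[:2].tolist() for n,p in dict(red=(350,140),green=(242,460),blue=(405,438),black=(460,272),white=(183,168),yellow=(125,328)).items()})
d=lambda x,y:(x/6+150,y/6+195)
fit([(.055,-.075),(-.055,-.075),(-.055,.075),(.055,.075)],[d(515,112),d(512,360),d(183,360),d(187,112)],.006)
# flap free edges on multiple z
for n,ps in dict(front=[(163,440),(502,443)],left=[(90,115),(80,355)],right=[(597,115),(590,360)]).items():
    for z in (.03,.04): print(n,z,[w("top",d(*p),z)[:2].round(4).tolist() for p in ps])
```

```text
[ 0.5582 -0.2464  0.0014] 0.1 [[6.1, -1.5], [7.3, 1.2], [-6.5, -18.0], [-6.8, 18.3]]
circle pts [[0.5577, -0.0844], [0.5479, -0.4078], [0.7134, -0.2535]]
knob top [ 0.5518 -0.2457  0.118 ]
gouges {'red': [0.6508, -0.2861], 'green': [0.4497, -0.2056], 'blue': [0.4603, -0.308], 'black': [0.5636, -0.3501], 'white': [0.6358, -0.1784], 'yellow': [0.5344, -0.1366]}
[ 0.5174  0.179  -0.0266] -1.5 [[-1.3, 0.1], [1.9, -0.1], [1.4, 0.8], [-1.9, -0.7]]
front 0.03 [[0.4276, 0.2575], [0.4218, 0.108]]
front 0.04 [[0.4277, 0.255], [0.422, 0.1069]]
left 0.03 [[0.5731, 0.291], [0.466, 0.2945]]
left 0.04 [[0.5718, 0.2882], [0.4657, 0.2917]]
right 0.03 [[0.5662, 0.0632], [0.457, 0.0685]]
right 0.04 [[0.565, 0.0625], [0.4568, 0.0678]]
```

```bash
cat >> h.py <<'E'
def plan(wps,g):
    """wps: list of (x,y,z,yawdeg,nrows); g opening"""
    o,r=R(); p=o['tool_pos'].copy(); th=np.degrees(np.arctan2(r[1,1],r[0,1])); rows=[]
    for x,y,z,yaw,n in wps:
        dp=(np.array([x,y,z])-p)/n; dy=((yaw-th+180)%360-180)/n
        for i in range(n):
            a=np.radians(th); Y=np.array([np.cos(a),np.sin(a),0]); Z=np.array([np.sin(a),-np.cos(a),0])
            rows.append([round(-dp[2],4),round(dp@Y,4),round(dp@Z,4),round(-dy,2),g]); th+=dy; p=p+dp
    print(len(rows),rows)
E
python3 -c "
from h import *
plan([(.552,-.246,.227,-1,10)],1)"
```

```text
10 [[np.float64(-0.0), np.float64(-0.0154), np.float64(-0.0477), np.float64(-7.51), 1], [np.float64(-0.0), np.float64(-0.009), np.float64(-0.0493), np.float64(-7.51), 1], [np.float64(-0.0), np.float64(-0.0025), np.float64(-0.0501), np.float64(-7.51), 1], [np.float64(-0.0), np.float64(0.0041), np.float64(-0.05), np.float64(-7.51), 1], [np.float64(-0.0), np.float64(0.0106), np.float64(-0.049), np.float64(-7.51), 1], [np.float64(-0.0), np.float64(0.0169), np.float64(-0.0472), np.float64(-7.51), 1], [np.float64(-0.0), np.float64(0.0229), np.float64(-0.0446), np.float64(-7.51), 1], [np.float64(-0.0), np.float64(0.0285), np.float64(-0.0412), np.float64(-7.51), 1], [np.float64(-0.0), np.float64(0.0337), np.float64(-0.0371), np.float64(-7.51), 1], [np.float64(-0.0), np.float64(0.0383), np.float64(-0.0324), np.float64(-7.51), 1]]
```

Emit:
play_rows(moves=[[[0,-0.015,-0.048,-7.5,1],[0,-0.009,-0.049,-7.5,1],[0,-0.0025,-0.05,-7.5,1],[0,0.004,-0.05,-7.5,1],[0,0.011,-0.049,-7.5,1],[0,0.017,-0.047,-7.5,1],[0,0.023,-0.045,-7.5,1],[0,0.0285,-0.041,-7.5,1],[0,0.034,-0.037,-7.5,1],[0,0.038,-0.032,-7.5,1]]], grip_force=20)

```text
time: 1.8
tool_pos: [0.5467, -0.2433, 0.2266]
tool_rot: [0.196, 1.566, -1.356]
contact_force: [1.0, -1.3, 0.5]
opening: 0.0919
```

```bash
sed -i 's/rows.append(\[/rows.append([float(v) for v in [/; s/,g\]); th/,g]]); th/' h.py; python3 -c "
from h import *
st()
plan([(.552,-.246,.187,0,10)],1)
snap('wrist','w1');snap('top','top1')
print(pj('wrist',np.array([.552,-.246,.118])))
print(robot.spot_in('wrist','knob'))
"
```

```text
t 1.8 pos [ 0.5467 -0.2433  0.2266] F [ 1.  -1.3  0.5] open 0.0919
toolx [ 0.001 -0.005 -1.   ] tooly [1.    0.019 0.001] yaw_y 1.1 q [-0.54  0.48  1.31 -0.    1.35 -0.56]
10 [[0.004, 0.0005, 0.0003, 0.11, 1.0], [0.004, 0.0005, 0.0003, 0.11, 1.0], [0.004, 0.0005, 0.0003, 0.11, 1.0], [0.004, 0.0005, 0.0003, 0.11, 1.0], [0.004, 0.0005, 0.0003, 0.11, 1.0], [0.004, 0.0005, 0.0003, 0.11, 1.0], [0.004, 0.0005, 0.0003, 0.11, 1.0], [0.004, 0.0005, 0.0003, 0.11, 1.0], [0.004, 0.0005, 0.0003, 0.11, 1.0], [0.004, 0.0005, 0.0003, 0.11, 1.0]]
[285.84596459 210.59505379]
[{'point': [207.3, 187.4], 'score': 0.93}]
```

View pics/w1.png

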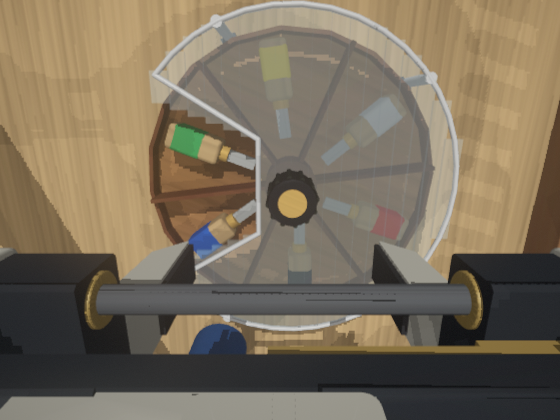

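```bash
python3 -c "
from h import *
k=robot.get_calibration('wrist')
print(w('wrist',(292,204),.118),w('top',(295+323/4.2,145+281/4.2),.118))
for n,p in dict(red=(380,220),green=(190,143),blue=(212,235),white=(376,112),yellow=(275,65)).items(): print(n,(w('wrist',p,.046)[:2]-[.553,-.2465]).round(4))
st()
plan([(.5525,-.2475,.187,0,3),(.5525,-.2475,.084,0,5)],1)
"
```

```text
[ 0.55456697 -0.24214843  0.118     ] [ 0.55181493 -0.24566887  0.118     ]
red [ 0.0978 -0.0323]
green [-0.0988  0.0447]
blue [-0.081  -0.0526]
white [0.0828 0.0778]
yellow [-0.0154  0.1181]
t 1.95 pos [ 0.547  -0.2425  0.2258] F [-0.8 -0.6  0.1] open 0.0919
toolx [ 0.001 -0.004 -1.   ] tooly [1.    0.018 0.001] yaw_y 1.0 q [-0.54  0.48  1.31 -0.    1.35 -0.56]
8 [[0.0129, 0.0018, 0.0017, 0.35, 1.0], [0.0129, 0.0018, 0.0017, 0.35, 1.0], [0.0129, 0.0018, 0.0017, 0.35, 1.0], [0.0206, 0.0, -0.0, -0.0, 1.0], [0.0206, 0.0, -0.0, -0.0, 1.0], [0.0206, 0.0, -0.0, -0.0, 1.0], [0.0206, 0.0, -0.0, -0.0, 1.0], [0.0206, 0.0, -0.0, -0.0, 1.0]]
```

Emit:
play_rows(moves=[[[0,0.006,0.003,1,1],[0.012,0,0,0,1],[0.02,0,0,0,1],[0.025,0,0,0,1],[0.025,0,0,0,1],[0.025,0,0,0,1],[0.023,0,0,0,1],[0.012,0,0,0,1],[0,0,0,0,-1],[0,0,0,0,-1]]], grip_force=25)

```text
time: 2.95
tool_pos: [0.5455, -0.2554, 0.0757]
tool_rot: [-0.337, 1.566, -1.93]
contact_force: [-0.8, 0.1, -0.1]
opening: 0.0804
```

```bash
python3 -c "
from h import *
st(); snap('wrist','w2'); st()
"
```

```text
t 2.95 pos [ 0.5455 -0.2554  0.0757] F [-0.8  0.1 -0.1] open 0.0804
toolx [-0.002 -0.005 -1.   ] tooly [ 1.    -0.022 -0.002] yaw_y -1.3 q [-0.56  0.63  1.49 -0.01  1.02 -0.54]
t 3.0 pos [ 0.5455 -0.2554  0.0759] F [ 0.1 -0.4 -0.4] open 0.076
toolx [-0.002 -0.005 -1.   ] tooly [ 1.    -0.022 -0.002] yaw_y -1.3 q [-0.56  0.63  1.49 -0.01  1.02 -0.54]
```

View pics/w2.png

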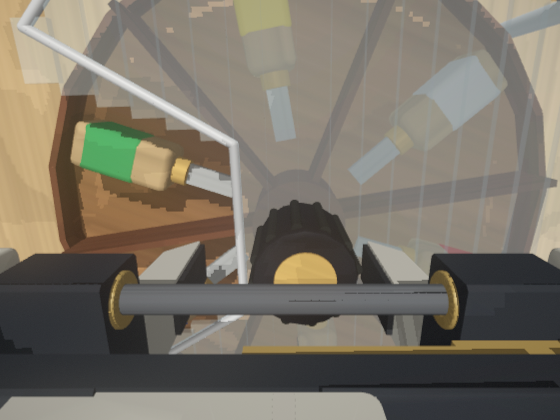

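Emit:
play_rows(moves=[[[-0.004,0.004,-0.005,0,1],[-0.003,0.004,-0.005,0,1],[0,0,0,0,-1],[0,0,0,0,-1],[0,0,0,0,-1],[0,0,0,0,-1],[0,0,0,0,-1],[0,0,0,0,-1],[0,0,0,0,-1],[0,0,0,0,-1]]], grip_force=25)

```text
time: 4.0
tool_pos: [0.554, -0.2452, 0.0875]
tool_rot: [-0.122, 1.563, -1.714]
contact_force: [6.0, 1.1, -2.4]
opening: 0.0415
```

```bash
python3 -c "
from h import *
st(); 
"
```

```text
t 4.0 pos [ 0.554  -0.2452  0.0875] F [ 6.   1.1 -2.4] open 0.0415
toolx [-0.001 -0.008 -1.   ] tooly [ 1.    -0.021 -0.001] yaw_y -1.2 q [-0.54  0.62  1.47 -0.01  1.05 -0.51]
```

Emit:
play_rows(moves=[[[0.001,0,0,8,-1],[0,0,0,8,-1],[0,0,0,8,-1],[0,0,0,8,-1],[0,0,0,8,-1],[0,0,0,8,-1],[0,0,0,8,-1],[0,0,0,8,-1],[0,0,0,8,-1],[0,0,0,8,-1]]])

```text
time: 5.0
tool_pos: [0.552, -0.2437, 0.0876]
tool_rot: [0.4, 1.564, -2.641]
contact_force: [-0.1, -0.1, 1.4]
opening: 0.0413
```

```bash
python3 -c "
from h import *
st(); 
"
```

```text
t 5.0 pos [ 0.552  -0.2437  0.0876] F [-0.1 -0.1  1.4] open 0.0413
toolx [-0.006 -0.003 -1.   ] tooly [ 0.1   -0.995  0.003] yaw_y -84.3 q [-0.54  0.62  1.47 -0.01  1.05  0.93]
```

Emit:
play_rows(moves=[[[0,0,0,8,-1],[0,0,0,8,-1],[0,0,0,8,-1],[0,0,0,8,-1],[0,0,0,8,-1],[0,0,0,8,-1],[0,0,0,8,-1],[0,0,0,8,-1],[0,0,0,5,-1],[0,0,0,0,-1]]])

```text
time: 6.0
tool_pos: [0.5532, -0.2415, 0.0875]
tool_rot: [0.324, 1.566, 2.305]
contact_force: [-1.1, 0.2, 1.1]
opening: 0.042
```

```bash
python3 -c "
from h import *
st(); snap('top','top3',(295,145,445,285),4.2);snap('wrist','w3')
r=robot.spot_in('top','gouge_red');print(r); r2=robot.spot_in('wrist','gouge_red');print(r2)
for a in r[:1]: print(w('top',a['point'],.046)-[.553,-.2455,0])
"
```

```text
t 6.0 pos [ 0.5532 -0.2415  0.0875] F [-1.1  0.2  1.1] open 0.042
toolx [-0.003  0.004 -1.   ] tooly [-0.917 -0.398  0.002] yaw_y -156.5 q [-0.54  0.62  1.47  0.    1.05  2.19]
[{'point': [205.0, 260.6], 'score': 0.63}]
[{'point': [399.3, 247.1], 'score': 0.71}]
[-0.10745799  0.42637679  0.046     ]
```

View pics/top3.png

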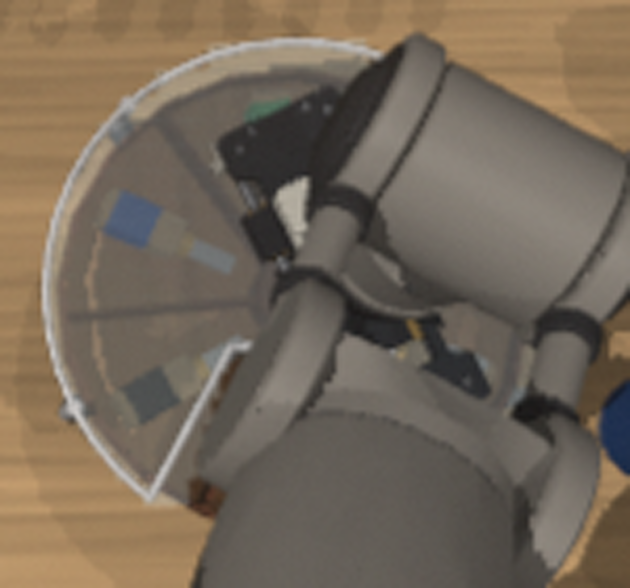

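View pics/w3.png

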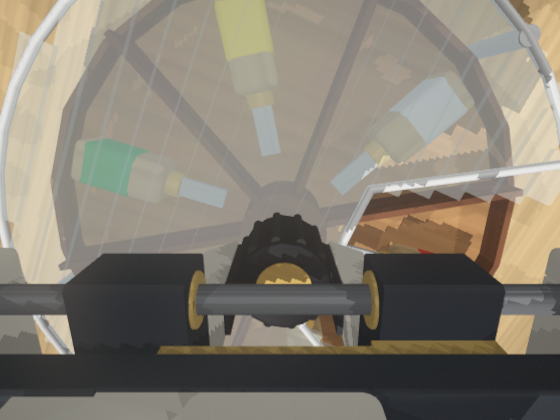

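Emit:
play_rows(moves=[[[0,0,0,4,-1],[0,0,0,0,-1],[0,0,0,0,1],[0,0,0,0,1],[0,0,0,0,1],[-0.02,0,0,0,1],[-0.03,0,0,0,1],[-0.03,0,0,-4,1],[-0.03,0,0,-8,1],[-0.02,0,0,-8,1]]])

```text
time: 7.2
tool_pos: [0.5522, -0.2415, 0.2174]
tool_rot: [0.338, 1.558, 2.623]
contact_force: [-0.1, -0.4, -0.8]
opening: 0.0914
```

```bash
python3 -c "
from h import *
st(); snap('wrist','w4');snap('top','top4')
r2=robot.spot_in('wrist','gouge_red');print(r2)
for a in r2[:1]: print(w('wrist',a['point'],.046)-[.553,-.2455,0])
"
```

```text
t 7.2 pos [ 0.5522 -0.2415  0.2174] F [-0.1 -0.4 -0.8] open 0.0914
toolx [-0.011  0.006 -1.   ] tooly [-0.756 -0.655  0.004] yaw_y -139.1 q [-0.54  0.5   1.3  -0.    1.35  1.89]
[{'point': [350.0, 235.3], 'score': 0.74}]
[-0.08924334 -0.00024194  0.046     ]
```

View pics/w4.png

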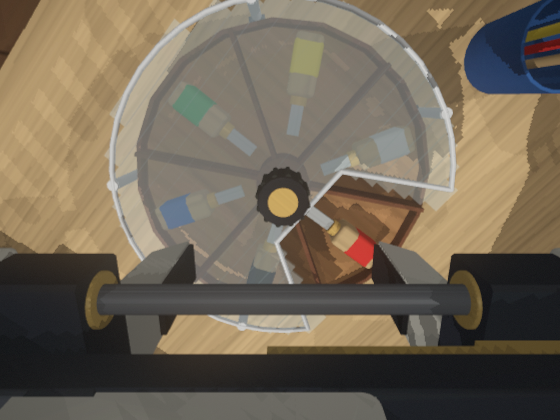

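```bash
python3 -c "
from h import *
plan([(.40,.18,.15,-91.5,10)],-1)
"
```

```text
10 [[0.0066, -0.0158, 0.0419, -4.8, -1.0], [0.0066, -0.0192, 0.0405, -4.8, -1.0], [0.0066, -0.0225, 0.0387, -4.8, -1.0], [0.0066, -0.0257, 0.0367, -4.8, -1.0], [0.0066, -0.0287, 0.0344, -4.8, -1.0], [0.0066, -0.0315, 0.0319, -4.8, -1.0], [0.0066, -0.034, 0.0291, -4.8, -1.0], [0.0066, -0.0364, 0.0262, -4.8, -1.0], [0.0066, -0.0384, 0.0231, -4.8, -1.0], [0.0066, -0.0402, 0.0198, -4.8, -1.0]]
```

View pics/top4.png

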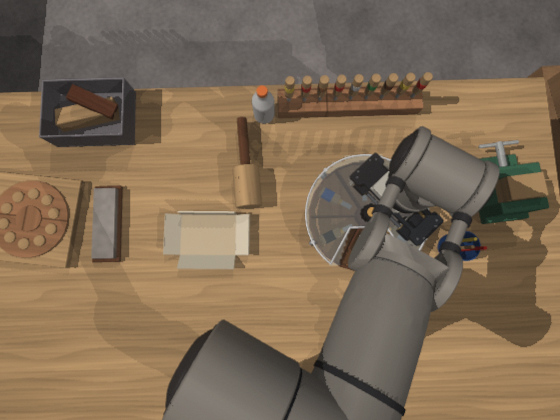

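Emit:
play_rows(moves=[[[0,-0.016,0.042,-4.8,-1],[0,-0.019,0.04,-4.8,-1],[0,-0.022,0.039,-4.8,-1],[0,-0.026,0.037,-4.8,-1],[0.01,-0.029,0.034,-4.8,-1],[0.01,-0.0315,0.032,-4.8,-1],[0.01,-0.034,0.029,-4.8,-1],[0.01,-0.036,0.026,-4.8,-1],[0.01,-0.038,0.023,-4.8,-1],[0.01,-0.04,0.02,-4.8,-1]]])

```text
time: 8.35
tool_pos: [0.3879, 0.1894, 0.1454]
tool_rot: [-0.22, 1.54, 2.886]
contact_force: [1.1, 0.4, -0.2]
opening: 0.0163
```

```bash
python3 -c "
from h import *
st(); snap('wrist','w5');
plan([(.40,.18,.02,-91.5,6)],-1)
k=robot.get_calibration('wrist')
c=np.array([.5174,.179,0]);ex=np.array([1,-.0266,0]);ey=np.array([.0266,1,0])
for a,b in [(-.055,.075),(-.055,-.075),(.055,.075),(.055,-.075)]: print(a,b,pj('wrist',c+a*ex+b*ey+[0,0,.006],k).round(0))
im=cv2.imread('pics/w5.png')
"
```

```text
t 8.35 pos [0.3879 0.1894 0.1454] F [ 1.1  0.4 -0.2] open 0.0163
toolx [-0.03   0.008 -1.   ] tooly [-0.035 -0.999 -0.007] yaw_y -92.0 q [0.26 0.28 1.87 0.02 1.02 1.86]
6 [[0.0206, 0.0023, -0.0028, -0.01, -1.0], [0.0206, 0.0023, -0.0028, -0.01, -1.0], [0.0206, 0.0023, -0.0028, -0.01, -1.0], [0.0206, 0.0023, -0.0028, -0.01, -1.0], [0.0206, 0.0023, -0.0028, -0.01, -1.0], [0.0206, 0.0023, -0.0028, -0.01, -1.0]]
-0.055 0.075 [209.  99.]
-0.055 -0.075 [390.  99.]
0.055 0.075 [199. -60.]
0.055 -0.075 [405. -61.]
```

View pics/w5.png

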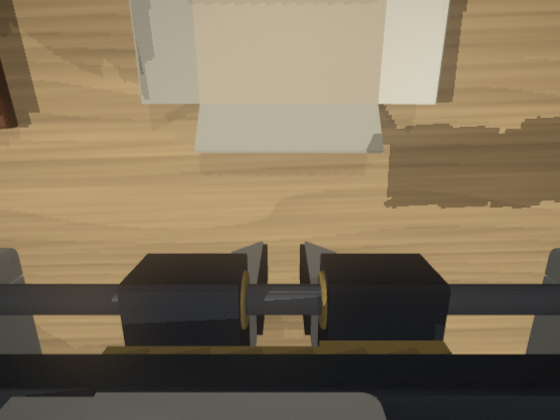

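```bash
python3 -c "
from h import *
st(); 
for p in [(196,104),(384,104)]: print(w('wrist',p,.006))
for p in [(195,151),(382,151)]: print(w('wrist',p,.031))
print(pj('top',np.array([.5174,.179,.006])))
"
```

```text
t 8.4 pos [0.3839 0.1944 0.1438] F [-4.9  3.3 -1.3] open 0.0125
toolx [-0.035  0.01  -0.999] tooly [-0.028 -1.    -0.009] yaw_y -91.6 q [0.28 0.28 1.87 0.02 1.02 1.86]
[0.46032395 0.26707901 0.006     ]
[0.45617509 0.11028748 0.006     ]
[0.42490538 0.26527926 0.031     ]
[0.42115    0.11640084 0.031     ]
[208.18922142 234.19209926]
```

Emit:
play_rows(moves=[[[0.015,0.005,-0.006,0,-1],[0.025,0.005,-0.006,0,-1],[0.025,0.004,-0.003,0,-1],[0.025,0,0,0,-1],[0.015,0,0,0,-1],[0.008,0,0,0,-1],[0,0,0,0,-1],[0,0,0,0,-1],[0,0,0,0,-1],[0,0,0,0,-1]]])

```text
time: 9.4
tool_pos: [0.3857, 0.1826, 0.0196]
tool_rot: [-0.079, 1.522, 3.025]
contact_force: [0.4, 0.1, -0.1]
opening: 0.0002
```

```bash
python3 -c "
from h import *
st()
"
```

```text
t 9.4 pos [0.3857 0.1826 0.0196] F [ 0.4  0.1 -0.1] open 0.0002
toolx [-0.048  0.006 -0.999] tooly [-0.038 -0.999 -0.004] yaw_y -92.2 q [0.25 0.5  2.   0.03 0.69 1.84]
```

Emit:
play_rows(moves=[[[0,0.001,-0.014,0,-1],[-0.001,0.001,-0.014,0,-1],[-0.006,0,-0.005,0,-1],[-0.006,0,-0.007,0,-1],[-0.005,0,-0.008,0,-1],[-0.004,0,-0.008,0,-1],[-0.003,0,-0.005,0,-1],[0,0,0,0,-1],[0,0,0,0,-1],[0,0,0,0,-1]]])

```text
time: 10.4
tool_pos: [0.4479, 0.1784, 0.0458]
tool_rot: [-0.076, 1.519, 3.028]
contact_force: [-1.7, -0.6, 0.2]
opening: 0.0003
```

```bash
python3 -c "
from h import *
st(); snap('wrist','w6'); snap('side','s6',(180,140,310,240),5)
"
```

```text
t 10.4 pos [0.4479 0.1784 0.0458] F [-1.7 -0.6  0.2] open 0.0003
toolx [-0.051  0.006 -0.999] tooly [-0.038 -0.999 -0.004] yaw_y -92.2 q [0.21 0.52 1.82 0.02 0.85 1.8 ]
```

View pics/w6.png

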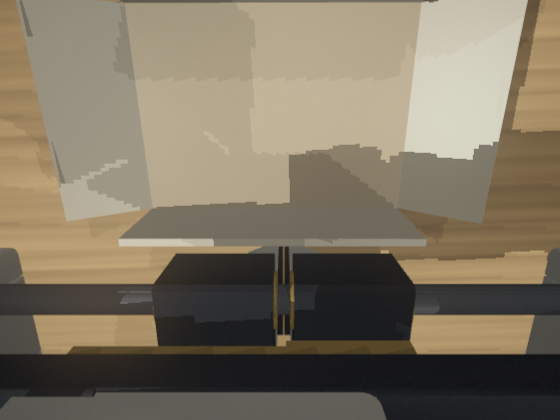

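View pics/s6.png

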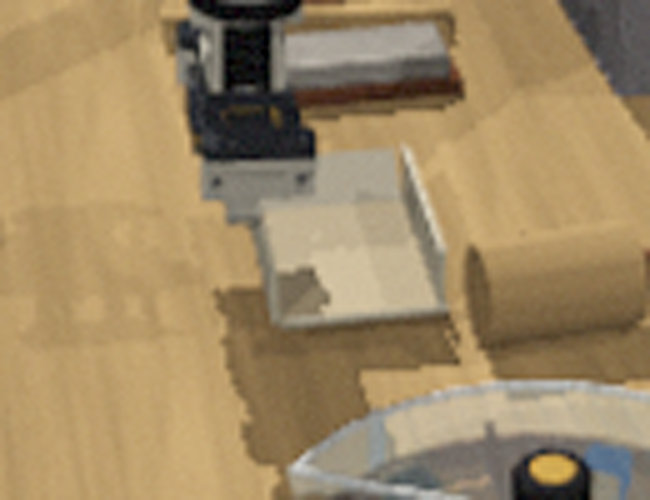

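```bash
python3 -c "
from h import *
st()
for p in [(123,240),(424,240)]: print(w('wrist',p,.051))
for p in [(153,208),(398,208)]: print(w('wrist',p,.006))
for p in [(125,2),(420,2)]: print(w('wrist',p,.051))
"
```

```text
t 10.5 pos [0.4479 0.1784 0.0458] F [-2.1  0.5 -0.2] open 0.0005
toolx [-0.051  0.006 -0.999] tooly [-0.038 -0.999 -0.004] yaw_y -92.2 q [0.21 0.52 1.82 0.02 0.85 1.8 ]
[0.46534696 0.25611303 0.051     ]
[0.46027589 0.11033605 0.051     ]
[0.46599532 0.25816306 0.006     ]
[0.46071885 0.10860372 0.006     ]
[0.5656461  0.23577425 0.051     ]
[0.56134321 0.12197803 0.051     ]
```

```bash
python3 -c "
from h import *
plan([(.42,.178,.05,-92.2,1),(.41,.178,.12,-92.2,2),(.47,.30,.13,-33,7)],-1)
"
```

```text
10 [[-0.0042, 0.0015, 0.0279, 0.04, -1.0], [-0.035, 0.0002, 0.005, -0.0, -1.0], [-0.035, 0.0002, 0.005, -0.0, -1.0], [-0.0014, -0.0177, -0.0079, -8.46, -1.0], [-0.0014, -0.0164, -0.0104, -8.46, -1.0], [-0.0014, -0.0147, -0.0127, -8.46, -1.0], [-0.0014, -0.0126, -0.0147, -8.46, -1.0], [-0.0014, -0.0103, -0.0164, -8.46, -1.0], [-0.0014, -0.0078, -0.0178, -8.46, -1.0], [-0.0014, -0.0051, -0.0187, -8.46, -1.0]]
```

Emit:
play_rows(moves=[[[-0.004,0.001,0.028,0,-1],[-0.035,0,0.005,0,-1],[-0.035,0,0.005,0,-1],[-0.001,-0.018,-0.008,-8.5,-1],[-0.001,-0.016,-0.01,-8.5,-1],[-0.001,-0.015,-0.013,-8.5,-1],[-0.001,-0.0125,-0.015,-8.5,-1],[-0.001,-0.01,-0.016,-8.5,-1],[-0.001,-0.008,-0.018,-8.5,-1],[-0.001,-0.005,-0.019,-8.5,-1]]])

```text
time: 11.5
tool_pos: [0.4784, 0.3043, 0.1328]
tool_rot: [-1.236, 1.533, 2.921]
contact_force: [0.4, 0.3, -0.6]
opening: 0.0007
```

```bash
python3 -c "
from h import *
st()
plan([(.52,.33,.12,-1.5,4),(.52,.33,.02,-1.5,4)],-1)
"
```

```text
t 11.5 pos [0.4784 0.3043 0.1328] F [ 0.4  0.3 -0.6] open 0.0007
toolx [-0.037  0.008 -0.999] tooly [ 0.849 -0.527 -0.036] yaw_y -31.8 q [0.42 0.52 1.51 0.02 1.14 0.96]
8 [[0.0032, 0.0055, -0.0109, -7.58, -1.0], [0.0032, 0.0068, -0.0101, -7.58, -1.0], [0.0032, 0.0081, -0.0091, -7.58, -1.0], [0.0032, 0.0093, -0.008, -7.58, -1.0], [0.025, 0.0, 0.0, -0.0, -1.0], [0.025, 0.0, 0.0, -0.0, -1.0], [0.025, 0.0, 0.0, -0.0, -1.0], [0.025, 0.0, 0.0, -0.0, -1.0]]
```

Emit:
play_rows(moves=[[[0.003,0.0045,-0.009,-7.5,-1],[0.003,0.006,-0.009,-7.5,-1],[0.003,0.008,-0.009,-7.5,-1],[0.003,0.009,-0.008,-7,-1],[0.022,0.001,0,0,-1],[0.025,0.001,0,0,-1],[0.025,0.001,0,0,-1],[0.016,0,0,0,-1],[0.004,0,0,0,-1],[0,0,0,0,-1]]])

```text
time: 12.5
tool_pos: [0.5252, 0.3352, 0.0264]
tool_rot: [-2.175, 1.546, 2.526]
contact_force: [-0.2, -0.5, 0.4]
opening: 0.0003
```

```bash
python3 -c "
from h import *
st(); snap('top','t7',(120,160,300,300),4);snap('side','s7',(180,140,310,240),5)
"
```

```text
t 12.5 pos [0.5252 0.3352 0.0264] F [-0.2 -0.5  0.4] open 0.0003
toolx [-0.02   0.014 -1.   ] tooly [ 1.   -0.01 -0.02] yaw_y -0.6 q [0.43 0.73 1.45 0.03 0.97 0.43]
```

View pics/t7.png

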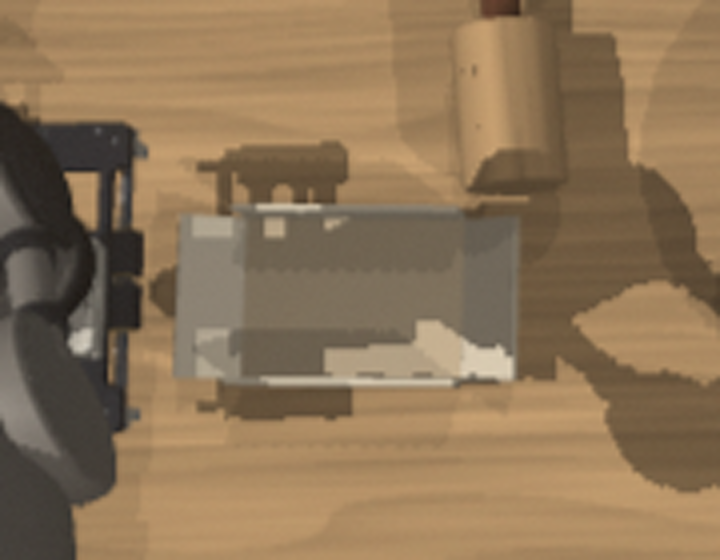

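View pics/s7.png

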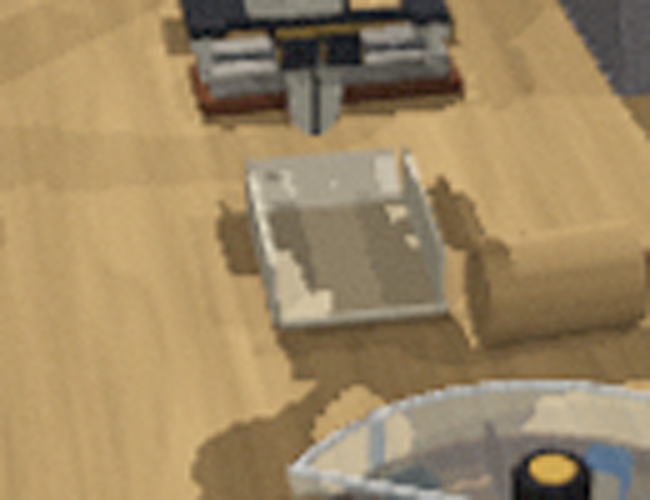

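Emit:
play_rows(moves=[[[0.005,-0.003,0.014,0,-1],[0.001,-0.002,0.014,0,-1],[0,0,0.007,0,-1],[-0.006,0,0.005,0,-1],[-0.006,0,0.007,0,-1],[-0.005,0,0.008,0,-1],[-0.004,0,0.008,0,-1],[-0.002,0,0.005,0,-1],[0,0,0,0,-1],[0,0,0,0,-1]]])

```text
time: 13.6
tool_pos: [0.524, 0.2693, 0.0541]
tool_rot: [-3.026, 1.54, 1.672]
contact_force: [-1.3, -0.6, -0.9]
opening: 0.0004
```

```bash
python3 -c "
from h import *
st(); snap('wrist','w8');snap('side','s8',(180,140,310,240),5)
"
```

```text
t 13.6 pos [0.524  0.2693 0.0541] F [-1.3 -0.6 -0.9] open 0.0004
toolx [-0.003  0.031 -1.   ] tooly [ 1.    -0.014 -0.004] yaw_y -0.8 q [0.33 0.63 1.56 0.04 0.94 0.32]
```

View pics/w8.png

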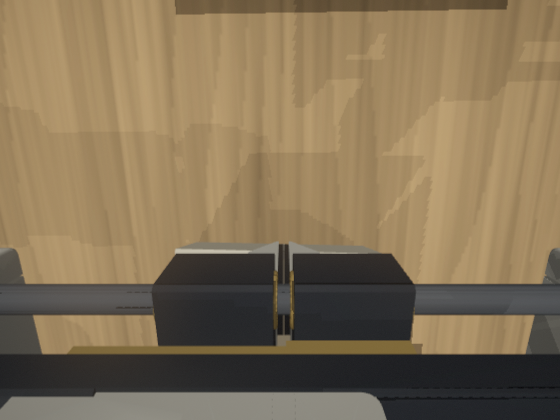

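View pics/s8.png

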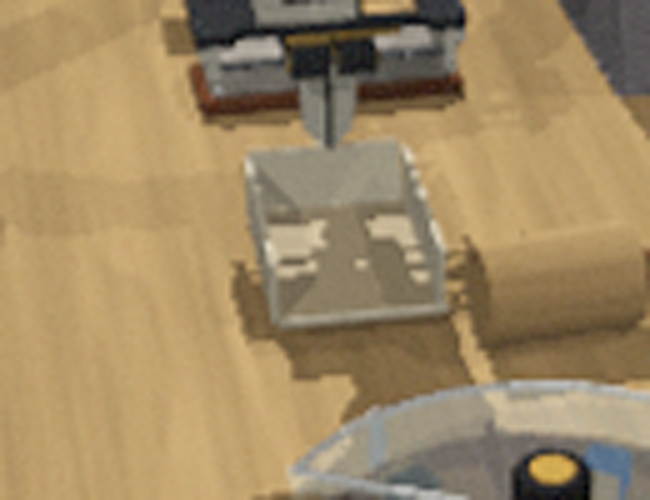

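Emit:
play_rows(moves=[[[0,0,-0.015,0,-1],[0.018,0,0,0,-1],[0,0,0.008,0,-1],[0,0,0.007,0,-1],[0,0,0.003,0,-1],[0,0,0,0,-1],[0,0,-0.02,0,-1],[-0.03,0,-0.01,0,-1],[-0.04,0,0,0,-1],[-0.04,0,0,0,-1]]])

```text
time: 14.7
tool_pos: [0.5217, 0.2962, 0.1456]
tool_rot: [-2.681, 1.539, 2.017]
contact_force: [0.6, 1.0, 0.2]
opening: 0.0007
```

```bash
python3 -c "
from h import *
st(); snap('top','t9',(120,160,300,300),4);snap('side','s9',(180,140,310,240),5)
plan([(.523,.04,.15,-1.5,7),(.523,.03,.10,-1.5,3)],-1)
"
```

```text
t 14.7 pos [0.5217 0.2962 0.1456] F [0.6 1.  0.2] open 0.0007
toolx [-0.014  0.029 -0.999] tooly [ 1.    -0.014 -0.014] yaw_y -0.8 q [0.37 0.55 1.43 0.03 1.17 0.37]
10 [[0.0001, 0.0002, 0.0368, 0.09, -1.0], [0.0001, 0.0003, 0.0368, 0.09, -1.0], [0.0001, 0.0003, 0.0368, 0.09, -1.0], [0.0001, 0.0004, 0.0368, 0.09, -1.0], [0.0001, 0.0005, 0.0368, 0.09, -1.0], [0.0001, 0.0005, 0.0368, 0.09, -1.0], [0.0001, 0.0006, 0.0368, 0.09, -1.0], [0.0167, 0.0001, 0.0033, -0.0, -1.0], [0.0167, 0.0001, 0.0033, -0.0, -1.0], [0.0167, 0.0001, 0.0033, -0.0, -1.0]]
```

View pics/t9.png

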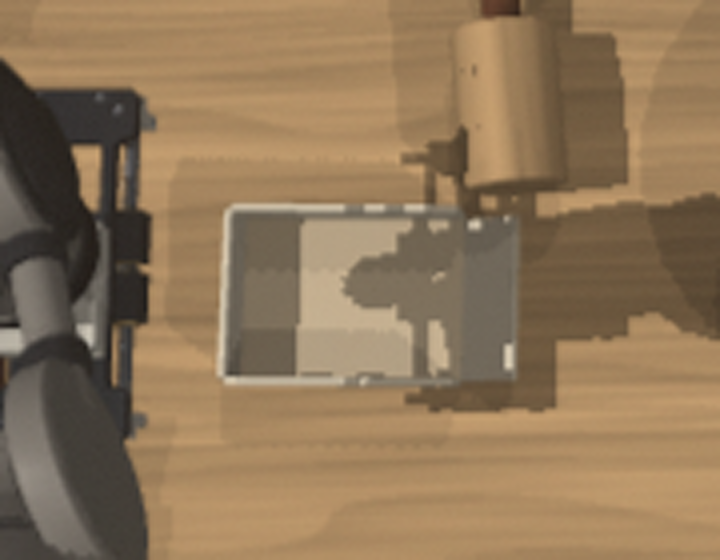

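View pics/s9.png

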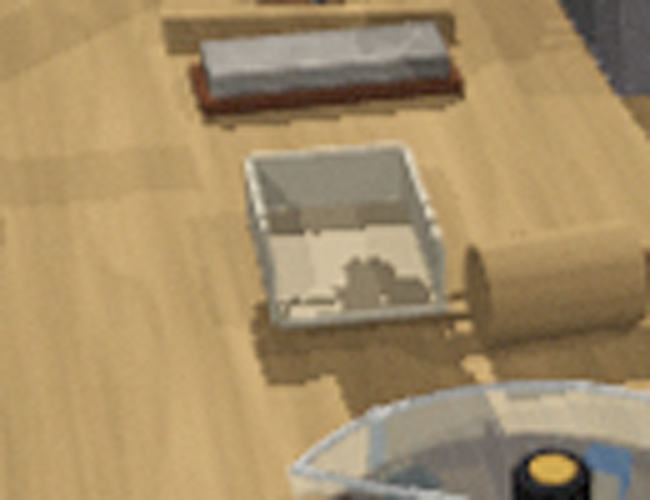

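Emit:
play_rows(moves=[[[0,-0.002,0.036,0,-1],[0,-0.003,0.038,0,-1],[0,-0.003,0.038,0,-1],[0,-0.003,0.038,0,-1],[0,-0.003,0.038,0,-1],[0,-0.002,0.038,0,-1],[0,0,0.034,0.5,-1],[0.01,0,0,0,-1],[0.02,0,0,0,-1],[0.01,0,0,0,-1]]])

```text
time: 15.8
tool_pos: [0.5062, 0.0272, 0.105]
tool_rot: [2.851, 1.536, 1.255]
contact_force: [-0.3, 0.8, 0.6]
opening: 0.0003
```

```bash
python3 -c "
from h import *
st()
plan([(.505,.033,.021,-1.5,5)],-1)
"
```

```text
t 15.8 pos [0.5062 0.0272 0.105 ] F [-0.3  0.8  0.6] open 0.0003
toolx [ 0.011  0.033 -0.999] tooly [ 1.    -0.026  0.01 ] yaw_y -1.5 q [-0.12  0.44  1.75  0.04  0.95 -0.12]
5 [[0.0168, -0.0003, -0.0012, 0.0, -1.0], [0.0168, -0.0003, -0.0012, 0.0, -1.0], [0.0168, -0.0003, -0.0012, 0.0, -1.0], [0.0168, -0.0003, -0.0012, 0.0, -1.0], [0.0168, -0.0003, -0.0012, 0.0, -1.0]]
```

Emit:
play_rows(moves=[[[0.015,0,0,0,-1],[0.024,0,0,0,-1],[0.024,0,0,0,-1],[0.014,0,0,0,-1],[0.004,0,0,0,-1],[0,0,0,0,-1],[0,0,-0.01,0,-1],[0,0,-0.01,0,-1],[0,0,0,0,-1],[0,0,0,0,-1]]])

```text
time: 16.8
tool_pos: [0.5083, 0.0562, 0.023]
tool_rot: [2.788, 1.535, 1.197]
contact_force: [0.1, 0.8, 0.1]
opening: 0.0003
```

```bash
python3 -c "
from h import *
st()
"
```

```text
t 16.8 pos [0.5083 0.0562 0.023 ] F [0.1 0.8 0.1] open 0.0003
toolx [ 0.013  0.033 -0.999] tooly [ 1.    -0.021  0.012] yaw_y -1.2 q [-0.06  0.57  1.81  0.05  0.75 -0.08]
```

Emit:
play_rows(moves=[[[-0.004,0,-0.004,0,-1],[-0.005,0,-0.006,0,-1],[-0.004,0,-0.007,0,-1],[-0.003,0,-0.008,0,-1],[-0.001,0,-0.006,0,-1],[0,0,-0.004,0,-1],[0,0,0,0,-1],[0,0,0.02,0,-1],[-0.03,0,0.01,0,-1],[-0.03,0,0,0,-1]]])

```text
time: 17.8
tool_pos: [0.5051, 0.0611, 0.1003]
tool_rot: [2.972, 1.538, 1.383]
contact_force: [1.1, -0.2, 0.0]
opening: 0.0003
```

```bash
python3 -c "
from h import *
st(); snap('top','t10',(120,160,300,300),4);snap('side','s10',(180,140,310,240),5)
"
```

```text
t 17.8 pos [0.5051 0.0611 0.1003] F [ 1.1 -0.2  0. ] open 0.0003
toolx [ 0.006  0.032 -0.999] tooly [ 1.    -0.018  0.006] yaw_y -1.1 q [-0.05  0.45  1.75  0.04  0.94 -0.06]
```

View pics/t10.png

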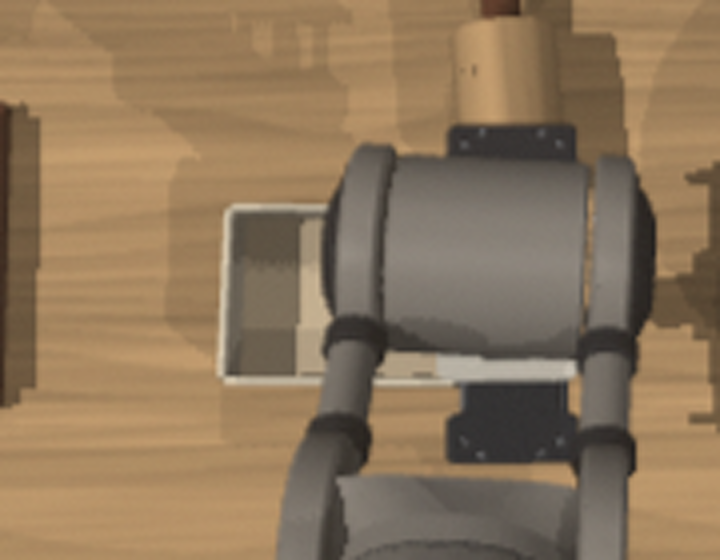

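View pics/s10.png

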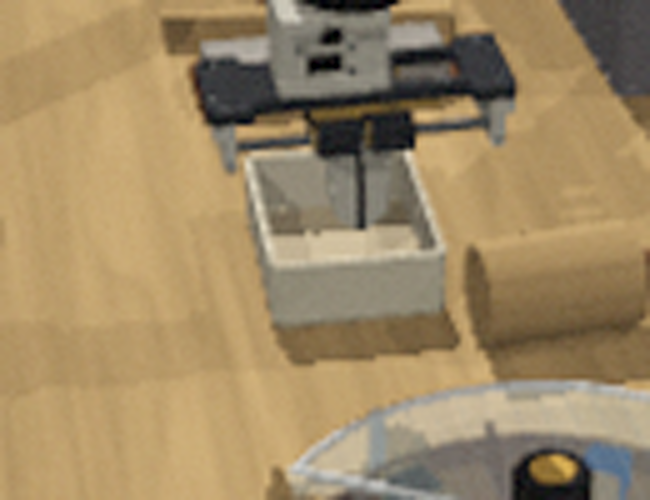

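```bash
python3 -c "
from h import *
plan([(.505,.05,.19,-9,2),(.43,-.246,.19,-86,9)],0.2)
"
```

```text
11 [[-0.0434, -0.0012, 0.0058, 3.98, 0.2], [-0.0434, -0.0008, 0.0059, 3.98, 0.2], [-0.0, -0.0031, 0.0338, 8.56, 0.2], [-0.0, 0.002, 0.0339, 8.56, 0.2], [-0.0, 0.007, 0.0332, 8.56, 0.2], [-0.0, 0.0119, 0.0318, 8.56, 0.2], [-0.0, 0.0165, 0.0297, 8.56, 0.2], [-0.0, 0.0207, 0.0269, 8.56, 0.2], [-0.0, 0.0245, 0.0235, 8.56, 0.2], [-0.0, 0.0277, 0.0196, 8.56, 0.2], [-0.0, 0.0303, 0.0153, 8.56, 0.2]]
```

Emit:
play_rows(moves=[[[-0.043,-0.001,0.006,4,0.2],[-0.043,-0.001,0.006,4,0.2],[0,-0.003,0.034,8.5,0.2],[0,0.002,0.034,8.5,0.2],[0,0.007,0.033,8.5,0.2],[0,0.012,0.032,8.5,0.2],[0,0.0165,0.03,8.5,0.2],[0,0.021,0.027,8.5,0.2],[0,0.0245,0.0235,8.5,0.2],[0,0.02,0.014,6,0.2]]])

```text
time: 18.9
tool_pos: [0.4341, -0.2091, 0.1747]
tool_rot: [-2.01, 1.532, 1.378]
contact_force: [0.6, 0.8, 0.0]
opening: 0.0548
```

```bash
python3 -c "
from h import *
st(); snap('top','t11'); snap('side','s11'); snap('wrist','w11'); st()
"
```

```text
t 18.9 pos [ 0.4341 -0.2091  0.1747] F [0.6 0.8 0. ] open 0.0548
toolx [ 0.007  0.038 -0.999] tooly [ 0.245 -0.969 -0.035] yaw_y -75.8 q [-0.63  0.32  1.71  0.04  1.13  0.68]
t 19.05 pos [ 0.4344 -0.2083  0.1747] F [0.2 0.7 0.4] open 0.0551
toolx [ 0.007  0.038 -0.999] tooly [ 0.249 -0.968 -0.035] yaw_y -75.5 q [-0.63  0.32  1.71  0.04  1.13  0.67]
```

View pics/t11.png

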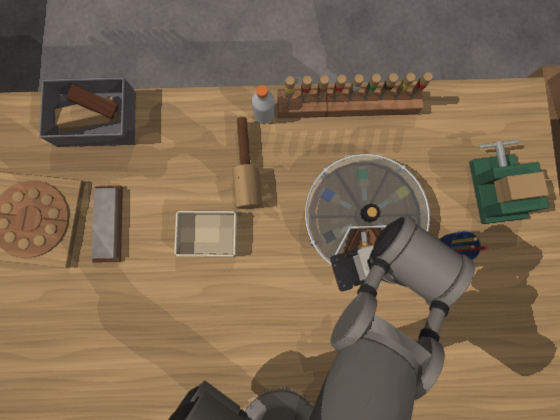

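View pics/w11.png

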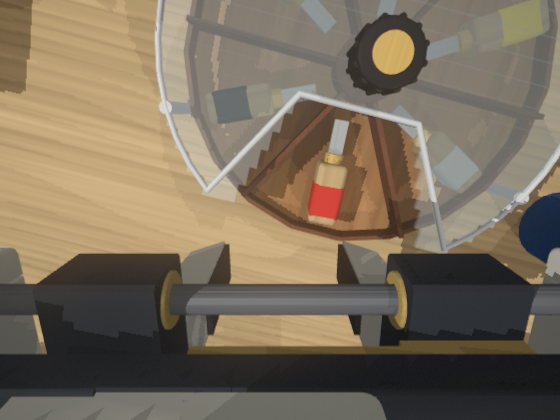

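Run:
```python
from h import *
im=cv2.imread("pics/w11.png"); cv2.imwrite("pics/w11c.png",cv2.resize(im[100:250,240:420],None,fx=4,fy=4,interpolation=cv2.INTER_CUBIC))
a=w('wrist',(322,220),.048);b=w('wrist',(332,165),.048);print(a,b,(a+b)/2,np.degrees(np.arctan2(*(b-a)[1::-1])))
print(w('wrist',(392,52),.118))
print(robot.spot_in('wrist','gouge_red')[:1])
```

```text
[ 0.42508721 -0.24119526  0.048     ] [ 0.4742972  -0.23567121  0.048     ] [ 0.4496922  -0.23843324  0.048     ] 6.404902550010996
[ 0.55464294 -0.2404663   0.118     ]
[{'point': [331.8, 183.1], 'score': 0.71}]
```

View pics/w11c.png

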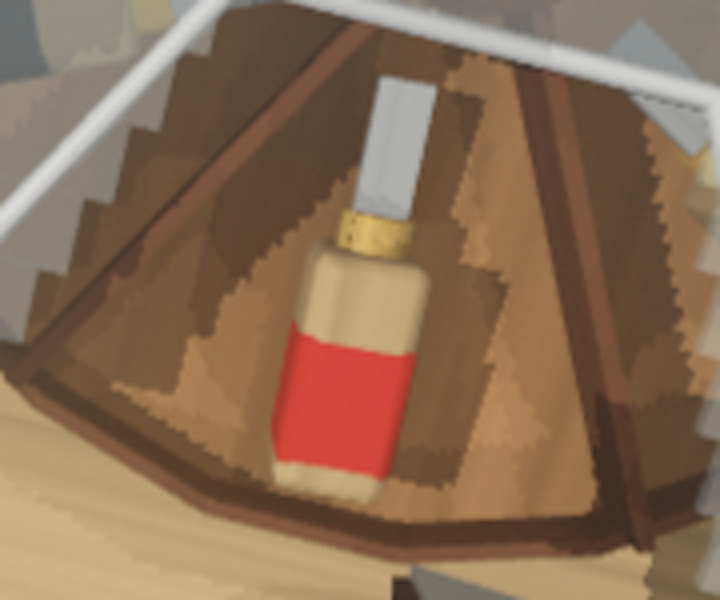

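Run:
```python
from h import *
plan([(.448,-.2395,.155,-83.6,2),(.448,-.2395,.09,-83.6,4)],0)
```

```text
6 [[0.0099, 0.0172, -0.0024, 4.09, 0.0], [0.0099, 0.017, -0.0037, 4.09, 0.0], [0.0162, 0.0, 0.0, -0.0, 0.0], [0.0162, 0.0, 0.0, -0.0, 0.0], [0.0162, 0.0, 0.0, -0.0, 0.0], [0.0162, 0.0, 0.0, -0.0, 0.0]]
```

Emit:
play_rows(moves=[[[0.01,0.017,-0.002,4,0],[0.01,0.017,-0.004,4,0],[0.015,0.001,0,0,0],[0.02,0.001,0,0,0],[0.02,0.001,0,0,0],[0.01,0,0,0,0],[0,0,0,0,0],[0,0,0,0,0],[0,0,0,0,0],[0,0,0,0,0]]])

```text
time: 20.1
tool_pos: [0.4542, -0.2291, 0.0865]
tool_rot: [-1.931, 1.529, 1.345]
contact_force: [0.6, -0.1, 0.0]
opening: 0.0459
```

```bash
python3 -c "
from h import *
st(); snap('wrist','w12');
print(pj('wrist',np.array([.448,-.2395,.048])), robot.spot_in('wrist','gouge_red')[:1])
"
```

```text
t 20.1 pos [ 0.4542 -0.2291  0.0865] F [ 0.6 -0.1  0. ] open 0.0459
toolx [ 0.009  0.041 -0.999] tooly [ 0.134 -0.99  -0.039] yaw_y -82.3 q [-0.64  0.48  1.75  0.05  0.93  0.77]
[301.26428824 247.13214101] [{'point': [307.7, 226.1], 'score': 0.59}]
```

View pics/w12.png

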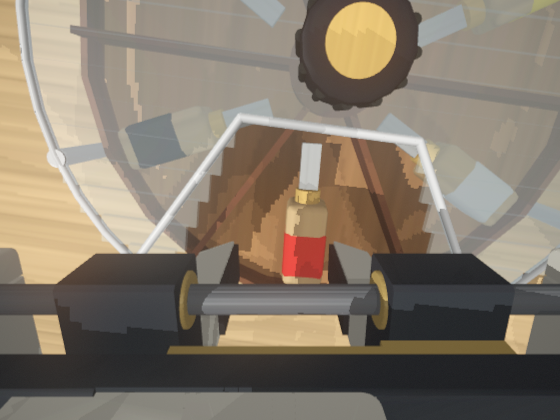

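Run:
```python
from h import *
a=w('wrist',(303,280),.046);b=w('wrist',(308,204),.046);print(a,b,(a+b)/2,np.degrees(np.arctan2(*(b-a)[1::-1])))
c=(a+b)/2
plan([(c[0],c[1],.0865,-83.6,2),(c[0],c[1],.026,-83.6,4)],0)
```

```text
[ 0.42451701 -0.2442119   0.046     ] [ 0.47576024 -0.23955127  0.046     ] [ 0.45013862 -0.24188158  0.046     ] 5.1968159774482015
6 [[-0.0, 0.006, 0.0028, 0.63, 0.0], [-0.0, 0.006, 0.0027, 0.63, 0.0], [0.0151, 0.0, 0.0, -0.0, 0.0], [0.0151, 0.0, 0.0, -0.0, 0.0], [0.0151, 0.0, 0.0, -0.0, 0.0], [0.0151, 0.0, 0.0, -0.0, 0.0]]
```

Emit:
play_rows(moves=[[[0,0.007,0.003,1.5,0],[0,0.007,0.002,0.5,0],[0.01,0.001,0,0,0],[0.018,0,0,0,0],[0.018,0,0,0,0],[0.01,0,0,0,0],[0.002,0,0,0,0],[0,0,0,0,0],[0,0,0,0,0],[0,0,0,0,0]]])

```text
time: 21.2
tool_pos: [0.4515, -0.2464, 0.0255]
tool_rot: [-1.969, 1.53, 1.265]
contact_force: [0.2, -0.9, 0.8]
opening: 0.0459
```

```bash
python3 -c "
from h import *
st(); snap('wrist','w13');
"
```

```text
t 21.2 pos [ 0.4515 -0.2464  0.0255] F [ 0.2 -0.9  0.8] open 0.0459
toolx [ 0.012  0.038 -0.999] tooly [ 0.092 -0.995 -0.037] yaw_y -84.7 q [-0.67  0.58  1.78  0.05  0.79  0.77]
```

View pics/w13.png

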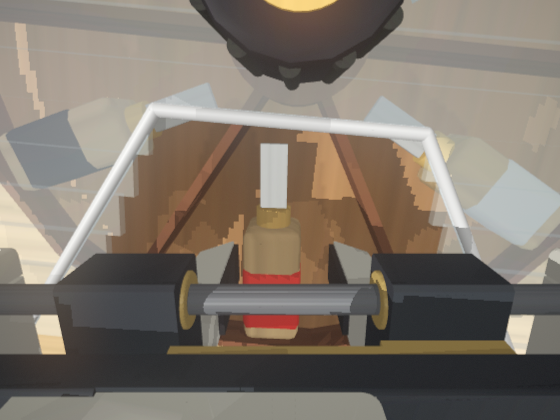

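Emit:
play_rows(moves=[[[0,-0.004,0,0,0],[0,0,0,0,-1],[0,0,0,0,-1],[0,0,0,0,-1],[0,0,0,0,-1],[0,0,0,0,-1],[0,0,0,0,-1],[0,0,0,0,-1],[-0.01,0,0,0,-1],[-0.01,0,0,0,-1]]], grip_force=25)

```text
time: 22.25
tool_pos: [0.4508, -0.2425, 0.047]
tool_rot: [-1.961, 1.53, 1.273]
contact_force: [-0.1, 0.3, -0.6]
opening: 0.0259
```

```bash
python3 -c "
from h import *
st(); snap('wrist','w14');
"
```

```text
t 22.25 pos [ 0.4508 -0.2425  0.047 ] F [-0.1  0.3 -0.6] open 0.0259
toolx [ 0.012  0.039 -0.999] tooly [ 0.093 -0.995 -0.037] yaw_y -84.7 q [-0.67  0.54  1.77  0.05  0.84  0.78]
```

View pics/w14.png

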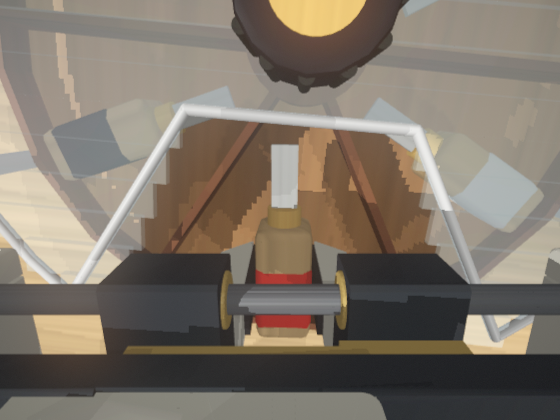

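Emit:
play_rows(moves=[[[-0.02,0,0,0,-1],[-0.025,0,0.005,0,-1],[-0.025,0,0.005,0,-1],[-0.025,0,0,0,-1],[-0.015,0,0,0,-1],[0,-0.02,0,0,-1],[0,-0.03,0,0,-1],[0,-0.03,0,0,-1],[0,-0.03,0,0,-1],[0,-0.02,0,0,-1]]])

```text
time: 23.3
tool_pos: [0.4254, -0.1134, 0.17]
tool_rot: [-2.133, 1.532, 1.096]
contact_force: [0.4, -0.2, 0.1]
opening: 0.0259
```

```bash
python3 -c "
from h import *
st(); snap('wrist','w15');
plan([(.518,.1625,.15,-1.5,10)],-1)
"
```

```text
t 23.3 pos [ 0.4254 -0.1134  0.17  ] F [ 0.4 -0.2  0.1] open 0.0259
toolx [ 0.018  0.034 -0.999] tooly [ 0.088 -0.996 -0.033] yaw_y -85.0 q [-0.46  0.24  1.84  0.04  1.06  1.  ]
10 [[0.002, -0.0264, -0.0117, -8.34, -1.0], [0.002, -0.0244, -0.0154, -8.34, -1.0], [0.002, -0.0219, -0.0188, -8.34, -1.0], [0.002, -0.019, -0.0218, -8.34, -1.0], [0.002, -0.0156, -0.0243, -8.34, -1.0], [0.002, -0.0119, -0.0263, -8.34, -1.0], [0.002, -0.008, -0.0278, -8.34, -1.0], [0.002, -0.0039, -0.0286, -8.34, -1.0], [0.002, 0.0003, -0.0289, -8.34, -1.0], [0.002, 0.0045, -0.0285, -8.34, -1.0]]
```

View pics/w15.png

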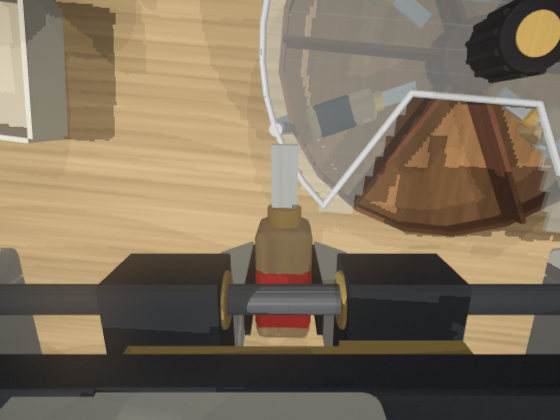

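Gouge is held firmly and level (handle at (284,285), same as at the grasp), compartment is empty. Carrying it over the box.

Emit:
play_rows(moves=[[[0,-0.026,-0.012,-8.3,-1],[0,-0.024,-0.015,-8.3,-1],[0,-0.022,-0.019,-8.3,-1],[0,-0.019,-0.022,-8.3,-1],[0,-0.0155,-0.024,-8.3,-1],[0,-0.012,-0.026,-8.3,-1],[0,-0.008,-0.028,-8.3,-1],[0,-0.004,-0.028,-8,-1],[0,0,-0.022,-7,-1],[0,0,-0.01,0,-1]]])

```text
time: 24.35
tool_pos: [0.4968, 0.1549, 0.1765]
tool_rot: [3.089, 1.532, 1.362]
contact_force: [0.5, -0.5, -0.3]
opening: 0.0261
```

```bash
python3 -c "
from h import *
st(); snap('wrist','w16');snap('side','s16',(180,100,320,240),4.2)
plan([(.518,.1625,.15,-1.5,10)],-1)
"
```

```text
t 24.35 pos [0.4968 0.1549 0.1765] F [ 0.5 -0.5 -0.3] open 0.0261
toolx [ 0.008  0.038 -0.999] tooly [ 0.988 -0.156  0.002] yaw_y -9.0 q [0.13 0.37 1.63 0.04 1.13 0.27]
10 [[0.0026, 0.002, -0.0012, -0.77, -1.0], [0.0026, 0.002, -0.0012, -0.77, -1.0], [0.0026, 0.002, -0.0011, -0.77, -1.0], [0.0026, 0.002, -0.0011, -0.77, -1.0], [0.0026, 0.002, -0.0011, -0.77, -1.0], [0.0026, 0.0021, -0.001, -0.77, -1.0], [0.0026, 0.0021, -0.001, -0.77, -1.0], [0.0026, 0.0021, -0.001, -0.77, -1.0], [0.0026, 0.0021, -0.001, -0.77, -1.0], [0.0026, 0.0021, -0.0009, -0.77, -1.0]]
```

View pics/w16.png

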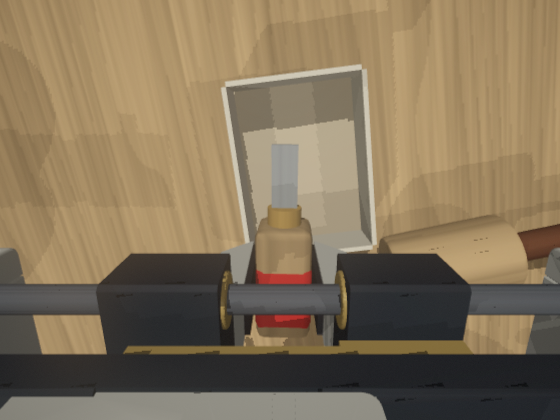

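View pics/s16.png

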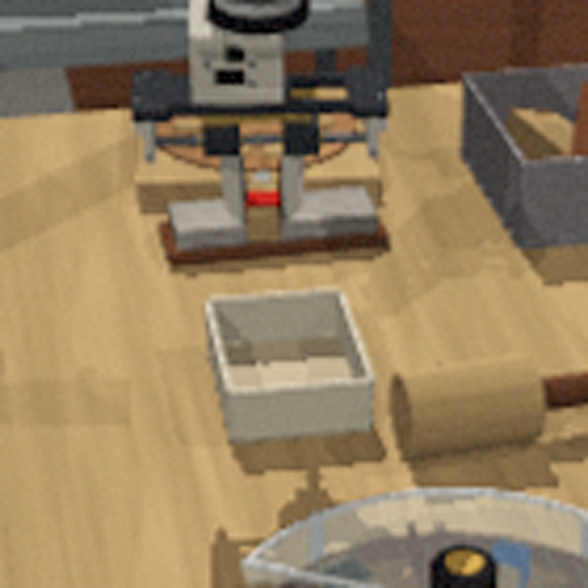

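```bash
python3 -c "
from h import *
for p in [(223,88),(365,67),(375,248)]: print(w('wrist',p,.051).round(4))
plan([(.518,.162,.175,-1.5,3),(.518,.162,.075,-1.5,5)],-1)
"
```

```text
[0.4644 0.2573 0.051 ]
[0.5791 0.2548 0.051 ]
[0.5726 0.1007 0.051 ]
8 [[0.0005, 0.0066, -0.0038, -2.57, -1.0], [0.0005, 0.0068, -0.0035, -2.57, -1.0], [0.0005, 0.0069, -0.0032, -2.57, -1.0], [0.02, 0.0, 0.0, -0.0, -1.0], [0.02, 0.0, 0.0, -0.0, -1.0], [0.02, 0.0, 0.0, -0.0, -1.0], [0.02, 0.0, 0.0, -0.0, -1.0], [0.02, 0.0, 0.0, -0.0, -1.0]]
```

Emit:
play_rows(moves=[[[0,0.007,-0.002,-2.5,-1],[0,0.008,-0.001,-2.5,-1],[0,0.007,0,-2.5,-1],[0.015,0,0,0,-1],[0.02,0,0,0,-1],[0.02,0,0,0,-1],[0.02,0,0,0,-1],[0.015,0,0,0,-1],[0.003,0,0,0,-1],[0,0,0,0,-1]]])

```text
time: 25.45
tool_pos: [0.5155, 0.1465, 0.0801]
tool_rot: [3.092, 1.537, 1.459]
contact_force: [0.0, -0.8, -0.9]
opening: 0.0264
```

```bash
python3 -c "
from h import *
st(); snap('wrist','w17')
plan([(.519,.160,.02,-1.5,5)],-1)
"
```

```text
t 25.45 pos [0.5155 0.1465 0.0801] F [ 0.  -0.8 -0.9] open 0.0264
toolx [ 0.004  0.033 -0.999] tooly [ 0.998 -0.063  0.002] yaw_y -3.6 q [0.11 0.52 1.7  0.04 0.92 0.15]
5 [[0.0121, 0.0005, -0.0027, -0.42, -1.0], [0.0121, 0.0005, -0.0027, -0.42, -1.0], [0.0121, 0.0005, -0.0027, -0.42, -1.0], [0.0121, 0.0006, -0.0027, -0.42, -1.0], [0.0121, 0.0006, -0.0027, -0.42, -1.0]]
```

View pics/w17.png

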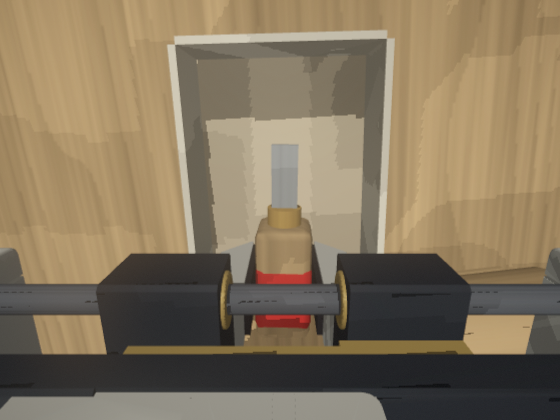

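Emit:
play_rows(moves=[[[0,0.002,-0.006,-1,-1],[0,0.002,-0.006,-1,-1],[0.008,0,0,0,-1],[0.016,0,0,0,-1],[0.016,0,0,0,-1],[0.012,0,0,0,-1],[0.006,0,0,0,-1],[0,0,0,0,-1],[0,0,0,0,-1],[0,0,0,0,-1]]])

```text
time: 26.5
tool_pos: [0.5243, 0.1626, 0.0238]
tool_rot: [2.804, 1.534, 1.209]
contact_force: [1.0, 0.4, -0.9]
opening: 0.0259
```

```bash
python3 -c "
from h import *
st()
"
```

```text
t 26.5 pos [0.5243 0.1626 0.0238] F [ 1.   0.4 -0.9] open 0.0259
toolx [ 0.013  0.034 -0.999] tooly [ 1.    -0.025  0.012] yaw_y -1.4 q [0.14 0.62 1.71 0.05 0.8  0.14]
```

Emit:
play_rows(moves=[[[0.004,-0.002,0,0,-1],[0.004,-0.002,0,0,-1],[0.002,0,0,0,-1],[0.001,0,0,0,-1],[0,0,0,0,-1],[0,0,0,0,-1],[0,0,0,0,-1],[0,0,0,0,-1],[0,0,0,0,-1],[0,0,0,0,-1]]])

```text
time: 27.5
tool_pos: [0.5212, 0.1632, 0.0137]
tool_rot: [2.731, 1.532, 1.136]
contact_force: [0.5, 0.4, 1.0]
opening: 0.026
```

```bash
python3 -c "
from h import *
st(); snap('side','s18',(180,140,310,240),5)
"
```

```text
t 27.5 pos [0.5212 0.1632 0.0137] F [0.5 0.4 1. ] open 0.026
toolx [ 0.016  0.035 -0.999] tooly [ 1.    -0.025  0.015] yaw_y -1.4 q [0.14 0.63 1.73 0.05 0.76 0.14]
```

View pics/s18.png

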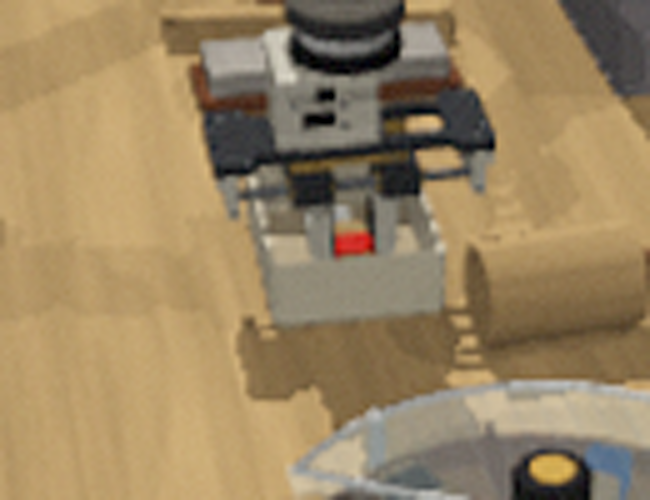

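Emit:
play_rows(moves=[[[0.0015,0,0,0,-1],[0,0,0,0,-1],[0,0,0,0,-0.2],[0,0,0,0,-0.1],[0,0,0,0,-0.1],[0,0,0,0,-0.1],[-0.01,0,0,0,-0.1],[-0.02,0,0,0,-0.1],[-0.025,0,0,0,-0.1],[-0.03,0,0,0,-0.1]]])

```text
time: 28.55
tool_pos: [0.5175, 0.1598, 0.0977]
tool_rot: [2.922, 1.536, 1.327]
contact_force: [0.6, -0.1, -0.3]
opening: 0.0414
```

Emit:
play_rows(moves=[[[-0.03,0,0,0,-0.1],[-0.03,0,0,0,-0.1],[0,0,0.03,0,-0.1],[0,0,0.04,0,-0.1],[0,0,0.04,0,-0.1],[0,0,0.04,0,-0.1],[0,0,0.03,0,-0.1],[0,0,0,0,-0.1],[0,0,0,0,-0.1],[0,0,0,0,-0.1]]])

```text
time: 29.55
tool_pos: [0.5154, -0.0271, 0.1667]
tool_rot: [2.486, 1.527, 0.893]
contact_force: [-0.4, -0.5, 0.5]
opening: 0.0412
```

```bash
python3 -c "
from h import *
st(); snap('side','s19',(180,140,350,310),3.5); snap('top','t19',(90,150,440,290),2.2)
print(robot.spot_in('side','gouge_red')[:2],robot.spot_in('top','gouge_red')[:2])
for a in robot.spot_in('top','gouge_red')[:1]: print(w('top',a['point'],.03))
"
```

```text
t 29.55 pos [ 0.5154 -0.0271  0.1667] F [-0.4 -0.5  0.5] open 0.0412
toolx [ 0.027  0.034 -0.999] tooly [ 0.999 -0.022  0.027] yaw_y -1.3 q [-0.23  0.37  1.66  0.04  1.09 -0.22]
[{'point': [223.2, 154.7], 'score': 0.6}, {'point': [249.0, 185.8], 'score': 0.38}] [{'point': [212.5, 231.9], 'score': 0.57}]
[0.52136859 0.1632815  0.03      ]
```

View pics/s19.png

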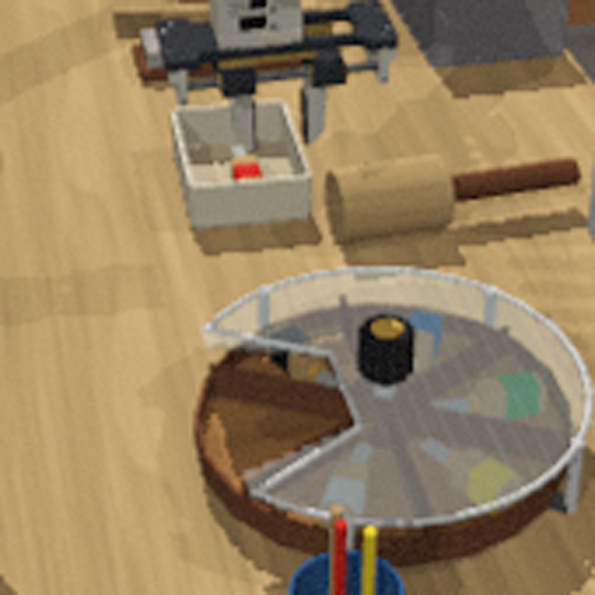

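View pics/t19.png

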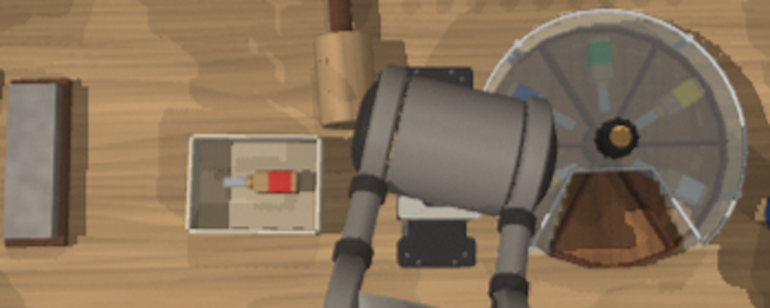

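```bash
python3 -c "
from h import *
st(); print(robot.hand_in())
"
```

```text
t 29.8 pos [ 0.5154 -0.0268  0.1663] F [-1.1  0.2  0.5] open 0.0414
toolx [ 0.027  0.034 -0.999] tooly [ 0.999 -0.021  0.026] yaw_y -1.2 q [-0.22  0.37  1.66  0.04  1.09 -0.22]
the job is handed in; nothing more can be done
None
```

I turned the carousel about 158° by its knob until the red gouge lay in the guard's opening. I then raised the front, left and right flaps, took the red gouge out, laid it lengthways in the box and let go. I handed the job in at 29.8 s of the 72 s; no verdict was reported.

**Box and gouge:** The last pictures, from the top and side cameras, show all the walls upright. I only measured the front flap: its top edge lay over its hinge line to within about 1 mm. The left and right flaps I judged by eye. The gouge lies flat along the carton's y axis. Its visible centre is about (0.521, 0.163), against a box centre of about (0.519, 0.180).

**Other things:** The other five gouges still lie in the carousel; the arm hid the black one from the top camera, but the side picture shows it. The mallet and stone look unmoved, and only part of the tin was in view. The gripper ended open and clear at 0.166 m height.

**Checks that disagreed:**
- In the last check, the side camera's best match for the red gouge was a false one at (223, 155). Its second match, at (249, 186), fits the box.
- Wrist and top camera positions differed by up to about 5 mm in y.
- The tool built up a tilt of about 2° to 3° over the moves, which did no harm.

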